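Find the rocking cover board of the tool well and push it open

ROBOT

A 6-joint arm with a two-finger parallel gripper is mounted at the origin on the work surface; the furniture and walls round the work are solid. World frame = base frame: x ahead of the robot, y to its left, z up, the work surface at z = 0. Lengths are in m, angles in rad, forces in N, time in s.
With the tool pointing down it reaches from about 0.225 to 0.875 m from the base axis. Payload 3.4 kg.
Tool frame: the origin (TCP) lies at the very end of the fingers, on their centre line; the grasp point (between the pads) lies 19 mm behind it (manip.hold_point_z is the distance from the TCP to the grasp point, in m); z points along the fingers, x is the direction in which the jaws open and shut, and the axes are right-handed (so a half turn about z gives the same grasp; the last joint's range is limited). The gripper opens to 85 mm and grips with 20 to 120 N. Pads are 22 mm wide; open, the fingers measure 114 mm over their backs; the gripper's body (76 mm by 85 mm) begins 54 mm behind the grasp point. The pads swing forward as they close: fully open they stand 13 mm farther back than shut.
Start: joints at [0.984, 0.276, 1.505, -0, 1.361, -0.121], TCP at [0.258, 0.514, 0.192] pointing down, gripper open.
Joint ranges: [-2.89, 2.89], [-0.75, 2.08], [0.22, 2.7], [-1.18, 4.32], [0.11, 2.71], [-2.7, 2.7]. Speed limits (rad/s): [2.57, 2.57, 3.14, 3.14, 3.14, 3.14].

INTERFACE

Orientations are given as a unit quaternion [w, x, y, z].
In Python, from rig import telemetry, cams, manip, finder gives the robot as it stands. The module is installed in compiled form; this text tells all that it offers.
- The arm moves only by the tool carry_out, never from a script. Its argument "rows" is a list that holds one entry, the list of rows, each a list of 5 numbers: the gripper's target within -1 to 1 (fully open at 1, half-way at 0, shut at -1), then the shift along the world's x, y, z in cm, then the turn about the world's z in rad. A call has 1 to 12 rows; each row shifts and turns the commanded pose from where the row before left it; what a row does not reach is not made up. A row lasts 1/10 s, in which the tool goes at most 50 mm and 8.59 degrees, less where a joint would pass 70% of its speed; a pose out of reach is approached as far as the arm can. A call with a gripper value outside its range is refused whole. The fingers move at their own pace and stop on an object; "force" is the grip in N (left out, the last holds). Time passes only in rows, so rows that do not move let the fingers close. It gives the time, the measured TCP pose, the force and the opening at its end, in the units of the state.
- telemetry.get_state(): the state, without advancing time (a new reading comes with each control period).
- cams.get_image(name): name is "scene" or "top"; returns a dict with "image" (420x560x3 uint8, red, green, blue), "camera_matrix" (3x3 intrinsics, pixels), "k1" (the pictures are not rectified: a ray, as slopes to the right and down, at radius r is drawn at 1 + k1 r^2 times it, then the intrinsics apply), "eye" and "attitude" of the camera in the world. Camera axes: x right, y down, z forward; pixel columns grow to the right and rows downward; lengths in m; the calibration is good to about 2 mm. A picture is of the moment at which its call begins. There is no depth.
- manip.sign_off(): hands the job in, once; it reports no verdict.
Trained networks look in a picture, given as the dict that the camera call returned (one of the last four; its "shot" number tells which), for a name from the list of things; names that differ only in an ending like _2 or _b are one class to them, and where a whole thing is asked for, a point or a joint stands for the part that bears it (a point fixed in the world has none). Each returns a list of dicts, best first, with "confidence" (0 to 1); they miss things now and then, are a little off and sometimes report something else, mostly with a low value. They report only what shows in the picture. A call takes as long as a camera call.
- finder.boxes_of(picture, thing): "xy" ([column, row] in pixels, amid what is visible of it).
The state is a dict: "clock": time; "qpos": joint angles; "qd": joint speeds; "effort": joint torques, N m; "position": TCP position; "ee_rot": TCP orientation; "contact_force": force on the tool from outside, world axes, zero at the start; "moment": the same for the moment, N m; "width": finger opening in m.
Only numpy, scipy, OpenCV 4.12 (cv2) and the standard library are available. Lean on these libraries where they do the work, as an engineer would, in place of code of your own. Each camera call takes 0.05 s, during which the arm holds its last target.

TASK

One of the four cover boards of the wooden tool well has lost the packing block under its back part: with the fingertips, press each board down near its back edge until you find the one that rocks. Press its back down so that its front edge comes up, then push that raised edge away from you until the board stands open, upright or leaning back, and leave it so. Leave the other three boards shut and do not disturb the things lying around.

Things in the scene. Friction and masses are not known exactly. Their poses are not given: they have to be found in the camera images.
- tool_well: Low wooden tool well fixed to the bench, 136 mm front to back (its x), 236 wide (its y), 75 high; origin under its centre at bench level, x away from the robot, y to the left, z up. Four identical plywood boards cover it side by side along y, 56 mm pitch, tops level at z = 75 mm. Front rail 1 mm and back rail 10 mm lower than the tops. Board pins at x = +10, z = 70 mm.
- board_0 (a joint): Angle of the leftmost (+y) board, rad: 0 shut, grows as its back goes down and its front edge rises; 1.57 upright, stop at 1.85 (leaning away from the robot). A board with its hidden packing block upright stays under 0.03. The one whose block fell (a different one each time) turns under about 3 N pressed at its far point, stiffly, and stays at any angle it is left.
- board_0_far (a point): Place to press on the leftmost (+y) board: top face, mid-width, 30 mm behind the pin, 15 mm from the back edge. Board: 110 mm front to back, 50 wide, 10 thick, turning on a crosswise pin 45 mm from its back edge (marked by two screw heads). Axes: x towards the back edge, y to the left, z out of the top face; moves with the board.
- board_0_near (a point): Middle of the front edge of the leftmost (+y) board, at the top face, 65 mm in front of the pin; axes as for the far point; moves with the board.
- board_1 (a joint): Angle of the second-from-left board, rad: 0 shut, grows as its back goes down and its front edge rises; 1.57 upright, stop at 1.85 (leaning away from the robot). A board with its hidden packing block upright stays under 0.03. The one whose block fell (a different one each time) turns under about 3 N pressed at its far point, stiffly, and stays at any angle it is left.
- board_1_far (a point): Place to press on the second-from-left board: top face, mid-width, 30 mm behind the pin, 15 mm from the back edge. Board: 110 mm front to back, 50 wide, 10 thick, turning on a crosswise pin 45 mm from its back edge (marked by two screw heads). Axes: x towards the back edge, y to the left, z out of the top face; moves with the board.
- board_1_near (a point): Middle of the front edge of the second-from-left board, at the top face, 65 mm in front of the pin; axes as for the far point; moves with the board.
- board_2 (a joint): Angle of the third-from-left board, rad: 0 shut, grows as its back goes down and its front edge rises; 1.57 upright, stop at 1.85 (leaning away from the robot). A board with its hidden packing block upright stays under 0.03. The one whose block fell (a different one each time) turns under about 3 N pressed at its far point, stiffly, and stays at any angle it is left.
- board_2_far (a point): Place to press on the third-from-left board: top face, mid-width, 30 mm behind the pin, 15 mm from the back edge. Board: 110 mm front to back, 50 wide, 10 thick, turning on a crosswise pin 45 mm from its back edge (marked by two screw heads). Axes: x towards the back edge, y to the left, z out of the top face; moves with the board.
- board_2_near (a point): Middle of the front edge of the third-from-left board, at the top face, 65 mm in front of the pin; axes as for the far point; moves with the board.
- board_3 (a joint): Angle of the rightmost (-y) board, rad: 0 shut, grows as its back goes down and its front edge rises; 1.57 upright, stop at 1.85 (leaning away from the robot). A board with its hidden packing block upright stays under 0.03. The one whose block fell (a different one each time) turns under about 3 N pressed at its far point, stiffly, and stays at any angle it is left.
- board_3_far (a point): Place to press on the rightmost (-y) board: top face, mid-width, 30 mm behind the pin, 15 mm from the back edge. Board: 110 mm front to back, 50 wide, 10 thick, turning on a crosswise pin 45 mm from its back edge (marked by two screw heads). Axes: x towards the back edge, y to the left, z out of the top face; moves with the board.
- board_3_near (a point): Middle of the front edge of the rightmost (-y) board, at the top face, 65 mm in front of the pin; axes as for the far point; moves with the board.
- ink_bottle: Bystander, loose. Small black bottle with white cap, 46 mm across and 75 mm tall, standing in front of the well; origin under its centre.
- carpenter_pencil: Bystander, loose. Flat red pencil, 172 mm long (along its y), 14 x 9 mm, lying in front of the well; origin under its middle.
- eraser: Bystander, loose. Eraser in a blue sleeve, 22 x 52 x 12 mm, lying in front of the well on the right; origin under its centre.
- tape_measure: Bystander, loose. Black and yellow pocket tape, 35 x 93 x 61 mm, standing behind the well on the left; origin under its middle.
- squeegee: Bystander, loose. Flat yellow filler squeegee, 75 x 100 x 6 mm, lying to the left of the well; origin under its centre.

How it is judged:
By the outcome, as a careful person would: the job done as asked, in the order asked, and still so for the second after the job is handed in, with the robot touching nothing.
It also fails if it takes over 58 s, if anything falls off the work surface, if the arm or the gripper's body presses on something with over 40 N, if the wrist force passes 120 N, or if a joint passes its speed limit or range.

## Working session

There is one attempt and no reset: what is moved stays moved. The work goes in short steps, Python scripts to look and compute and a tool call to move; the robot and the scene stay as the last step left them, time stands still between calls to the robot, and variables do not carry over. Pictures are saved under pics/ and viewed, and the job is handed in when it is done.

Besides the shell and the picture viewer there is one more tool, called after "Emit:" by a JSON object that holds its "fn" and its "kwargs". carry_out: Moves the arm, as the interface text tells. Its arguments: {"type":"object","properties":{"rows":{"type":"array","items":{"type":"array","items":{"type":"array","items":{"type":"number"}}}},"force":{"type":"number"}},"required":["rows"]}

```bash
mkdir -p pics; cat > h.py <<'E'
import numpy as np, cv2
from scipy.spatial.transform import Rotation as R
from rig import telemetry, cams, manip, finder
def rot(a):
    a=np.array(a,float)
    return a if a.shape==(3,3) else R.from_quat(np.roll(a,-1)).as_matrix()
def ray(p,uv):
    K=np.array(p["camera_matrix"]);k1=p["k1"]
    d=np.array([(uv[0]-K[0,2])/K[0,0],(uv[1]-K[1,2])/K[1,1]])
    s=d.copy()
    for _ in range(30): s=d/(1+k1*(s@s))
    return np.array(p["eye"]),rot(p["attitude"])@np.array([s[0],s[1],1])
def atz(p,uv,z):
    e,d=ray(p,uv); return e+d*(z-e[2])/d[2]
def proj(p,X):
    c=rot(p["attitude"]).T@(np.array(X)-np.array(p["eye"])); s=c[:2]/c[2]
    s=s*(1+p["k1"]*(s@s)); K=np.array(p["camera_matrix"])
    return np.array([K[0,0]*s[0]+K[0,2],K[1,1]*s[1]+K[1,2]])
def save(p,n): cv2.imwrite("pics/"+n+".png",np.ascontiguousarray(p["image"][:,:,::-1]))
E
python3 - <<'E'
from h import *
for n in ("scene","top"):
    p=cams.get_image(n); save(p,n+"0"); print(n,p["eye"],p["attitude"],p["k1"])
    for t in ["tool_well","board_0","board_0_far","board_1_far","board_2_far","board_3_far","board_0_near","ink_bottle","carpenter_pencil","eraser","tape_measure","squeegee"]:
        r=finder.boxes_of(p,t); print(t,[(np.round(q["xy"]).tolist(),round(q["confidence"],2), np.round(atz(p,q["xy"],.075),3).tolist()) for q in r[:5]])
s=telemetry.get_state(); print(s)
E
```

```text
scene [-0.14734148 -0.17491331  0.65462266] [-0.2730404   0.66160924 -0.64384665  0.27052478] 0.042132437099891965
tool_well [([320.0, 228.0], 0.81, [0.394, -0.246, 0.075])]
board_0 [([312.0, 213.0], 0.96, [0.434, -0.232, 0.075]), ([364.0, 222.0], 0.82, [0.412, -0.333, 0.075]), ([336.0, 218.0], 0.77, [0.42, -0.279, 0.075]), ([283.0, 205.0], 0.59, [0.457, -0.173, 0.075])]
board_0_far [([281.0, 207.0], 0.62, [0.45, -0.168, 0.075])]
board_1_far [([307.0, 213.0], 0.77, [0.434, -0.222, 0.075])]
board_2_far [([335.0, 218.0], 0.73, [0.422, -0.278, 0.075])]
board_3_far [([365.0, 223.0], 0.95, [0.41, -0.336, 0.075])]
board_0_near [([285.0, 206.0], 0.69, [0.452, -0.178, 0.075])]
ink_bottle []
carpenter_pencil [([281.0, 206.0], 0.73, [0.453, -0.169, 0.075]), ([251.0, 259.0], 0.68, [0.312, -0.116, 0.075])]
eraser [([302.0, 267.0], 0.65, [0.298, -0.209, 0.075]), ([365.0, 224.0], 0.49, [0.408, -0.335, 0.075]), ([340.0, 277.0], 0.48, [0.277, -0.275, 0.075])]
tape_measure [([213.0, 182.0], 0.61, [0.524, -0.019, 0.075])]
squeegee [([233.0, 228.0], 0.85, [0.389, -0.077, 0.075])]
top [ 0.26583494 -0.16
[... 1017 characters left out ...]
.0], 0.96, [0.45, -0.075, 0.075])]
{'clock': 1.3, 'qpos': array([ 9.83999997e-01,  2.75892644e-01,  1.50491538e+00,  8.53674929e-06,
        1.36070306e+00, -1.20998957e-01]), 'qd': array([-0.00027379, -0.00182501,  0.00060357, -0.00032531,  0.0015002 ,
        0.00050099]), 'effort': array([-9.58115597e-04, -4.16660321e+01, -2.46097934e+01, -1.18367821e-04,
        3.75662494e-04, -1.17212548e-05]), 'position': array([0.25826902, 0.51376349, 0.19202607]), 'ee_rot': array([-2.08490502e-05,  8.51215882e-01,  5.24815702e-01,  3.52994855e-05]), 'contact_force': array([ 0.00601411,  0.15197038, -0.38020663]), 'moment': array([-0.01363747,  0.03294957,  0.00915581]), 'width': 0.08537400085815128}
```

```bash
python3 - <<'E'
import cv2
a=cv2.imread("pics/top0.png")[130:300,170:390]; cv2.imwrite("pics/top0c.png",cv2.resize(a,None,fx=3.5,fy=3.5,interpolation=cv2.INTER_CUBIC))
a=cv2.imread("pics/scene0.png")[150:310,180:410]; cv2.imwrite("pics/scene0c.png",cv2.resize(a,None,fx=3.4,fy=3.4,interpolation=cv2.INTER_CUBIC))
E
```

```text
(no output)
```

View pics/top0c.png

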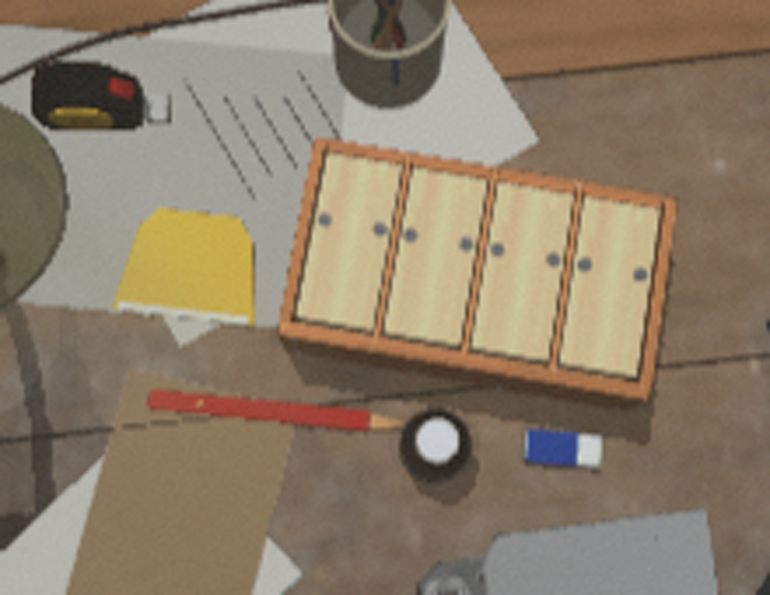

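View pics/scene0c.png

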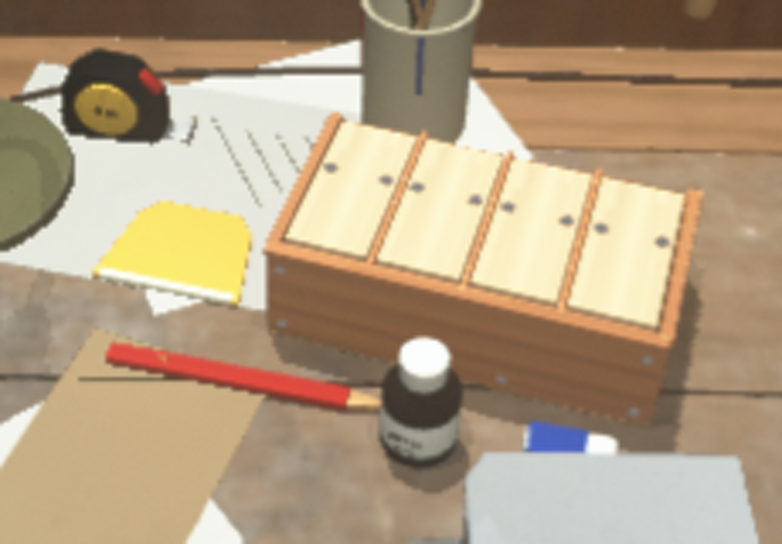

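View pics/top0.png

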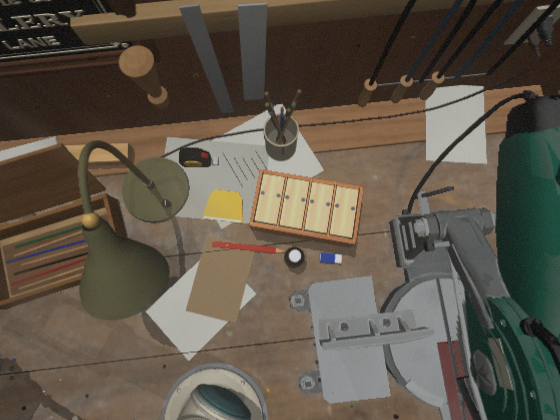

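```bash
cat >> h.py <<'E'
def loc():
    pass
E
python3 - <<'E'
from h import *
from scipy.optimize import least_squares
def fit(p,px,sc,off):
    P=np.array([atz(p,np.array(q)/sc+off,.075)[:2] for q in px])
    c=(P[0::2]+P[1::2])/2; print(np.round(c,4))
    ys=np.array([.084,.028,-.028,-.084])
    def f(v):
        e=np.array([-np.sin(v[2]),np.cos(v[2])]);x=np.array([np.cos(v[2]),np.sin(v[2])])
        return (v[:2]+.01*x+ys[:,None]*e-c).ravel()
    r=least_squares(f,[.42,-.25,-.3]); print(np.round(r.x,4),np.abs(r.fun).max())
    return r.x
pt=cams.get_image("top");ps=cams.get_image("scene")
a=fit(pt,[(324,220),(380,229),(410,236),(466,244),(497,250),(553,260),(584,265),(640,275)],3.5,np.array([170,130]))
b=fit(ps,[(331,168),(386,180),(417,187),(475,200),(508,207),(567,221),(601,228),(661,242)],3.4,np.array([180,150]))
v=(a+b)/2
def W(x,y,z):
    c,s=np.cos(v[2]),np.sin(v[2]); return [v[0]+c*x-s*y,v[1]+s*x+c*y,z]
print("yaw",v)
for i,y in enumerate([.084,.028,-.028,-.084]): print(i,np.round(W(.04,y,.075),4),np.round(W(-.055,y,.075),4))
for p,n in ((pt,"t"),(ps,"s")):
    im=p["image"][:,:,::-1].copy(); im=cv2.resize(im,None,fx=4,fy=4)
    for y in [.084,.028,-.028,-.084]:
        q=[proj(p,W(x,y+d,.075)) for x,d in((-.055,.025),(-.055,-.025),(.055,-.025),(.055,.025))]
        cv2.polylines(im,[np.int32(np.array(q)*4)],True,(0,0,255),1)
    q=np.int32(proj(p,W(0,0,.07))*4); cv2.imwrite("pics/fit_%s.png"%n,im[q[1]-250:q[1]+250,q[0]-380:q[0]+380])
for n,uv,z in (("ink",(293,258),.05),("bottle cap",(295,256),.075),("eraser",(331,258),.01)): print(n,atz(pt,uv,z))
E
```

```text
[[ 0.47   -0.1761]
 [ 0.4537 -0.2295]
 [ 0.4378 -0.2833]
 [ 0.422  -0.3369]]
[ 0.4363 -0.2536 -0.2901] 0.00015083049835007412
[[ 0.4676 -0.1775]
 [ 0.4521 -0.2308]
 [ 0.4361 -0.2848]
 [ 0.4203 -0.3383]]
[ 0.4344 -0.255  -0.2861] 0.00026311882887480875
yaw [ 0.43536792 -0.25432095 -0.28810492]
0 [ 0.4976 -0.1851  0.075 ] [ 0.4065 -0.1582  0.075 ]
1 [ 0.4817 -0.2388  0.075 ] [ 0.3906 -0.2118  0.075 ]
2 [ 0.4658 -0.2925  0.075 ] [ 0.3747 -0.2655  0.075 ]
3 [ 0.4499 -0.3462  0.075 ] [ 0.3588 -0.3192  0.075 ]
ink [ 0.324969   -0.21011153  0.05      ]
bottle cap [ 0.327077   -0.21376206  0.075     ]
eraser [ 0.31781884 -0.29991883  0.01      ]
```

View pics/fit_t.png

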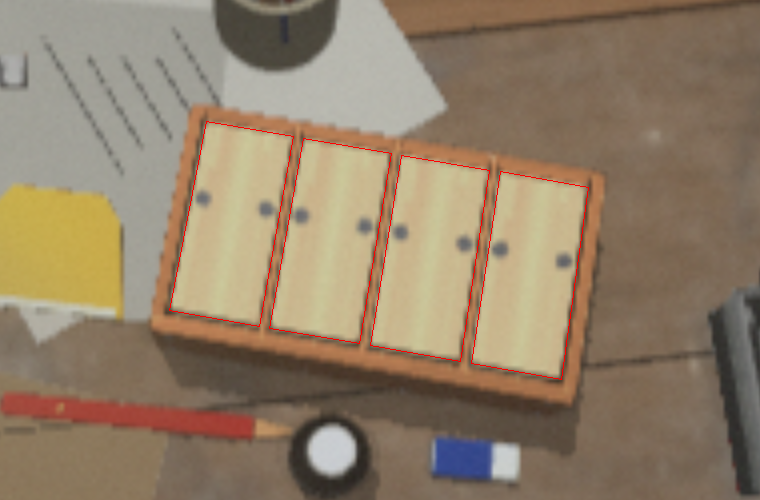

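View pics/fit_s.png

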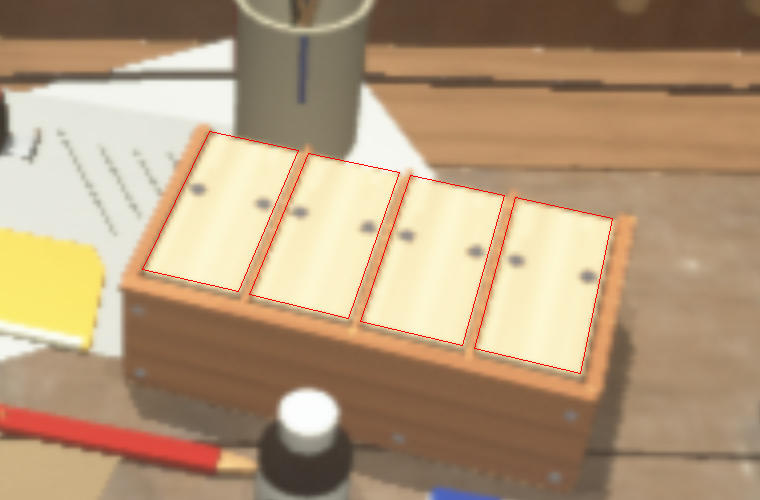

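View pics/scene0.png

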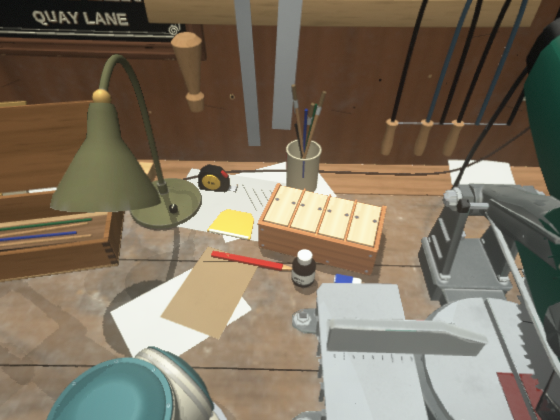

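```bash
python3 - <<'E'
from h import *
pt=cams.get_image("top");ps=cams.get_image("scene")
def tri(a,b):
    e1,d1=ray(pt,a);e2,d2=ray(ps,b);d1/=np.linalg.norm(d1);d2/=np.linalg.norm(d2)
    t=np.linalg.lstsq(np.c_[d1,-d2],e2-e1,rcond=None)[0]
    p,q=e1+t[0]*d1,e2+t[1]*d2
    return np.round((p+q)/2,3),round(float(np.linalg.norm(p-q)),4)
for n,a,b in (("lampball",(90,220),(101,97)),("lamp arm top",(97,143),(125,57)),("lamp post base",(168,203),(173,208)),("cup rim centre",(282,134),(303,151)),
  ("pencil tip l",(268,95),(294,90)),("pencil tip r",(298,92),(323,96)),("saw knob",(299,300),(303,317)),("saw fence l",(323,327),(330,322)),("sander",(205,385),(135,360)),("shade rimleft",(80,285),(53,200)),("shade rim right",(168,270),(157,195))):
    print(n,*tri(a,b))
print("cup base",atz(pt,(283,158),0),"saw bracket",atz(pt,(392,220),.1), "shade low", atz(pt,(125,315),.3))
E
```

```text
lampball [0.396 0.101 0.347] 0.0009
lamp arm top [0.514 0.091 0.353] 0.0111
lamp post base [0.487 0.068 0.029] 0.0042
cup rim centre [ 0.595 -0.215  0.111] 0.001
pencil tip l [ 0.622 -0.19   0.244] 0.0006
pencil tip r [ 0.63  -0.251  0.227] 0.0017
saw knob [ 0.232 -0.213  0.016] 0.0011
saw fence l [ 0.177 -0.251  0.097] 0.0026
sander [0.096 0.003 0.131] 0.0299
shade rimleft [0.308 0.183 0.217] 0.0033
shade rim right [0.317 0.023 0.224] 0.0029
cup base [ 0.57624566 -0.21742432  0.        ] saw bracket [ 0.37827253 -0.42796708  0.1       ] shade low [0.24998888 0.07094706 0.3       ]
```

Emit:
{"fn": "carry_out", "kwargs": {"rows": [[[-1, 0, -2, 4, 0], [-1, 0, -2, 4, 0], [-1, 0, -2, 4, 0.09], [-1, 0, -2, 4, 0.09], [-1, 0, -2, 4, 0], [-1, 0, -2, 4, 0], [-1, 0, -2, 2, 0]]]}}

```text
clock: 2.2
position: [0.2586, 0.3734, 0.4558]
ee_rot: [-0.0, 0.801, 0.599, 0.003]
contact_force: [-0.2, -0.6, -0.6]
width: 0.0003
```

Emit:
{"fn": "carry_out", "kwargs": {"rows": [[[-1, 0.8, -4.4, 0, 0], [-1, 0.8, -4.4, 0, 0], [-1, 0.8, -4.4, 0, 0], [-1, 0.8, -4.4, 0, 0], [-1, 0.8, -4.4, 0, 0], [-1, 0.8, -4.4, 0, 0], [-1, 0.8, -4.4, 0, 0], [-1, 0.8, -4.4, 0, 0], [-1, 0.8, -4.4, 0, 0], [-1, 0.8, -4.4, 0, 0], [-1, 0.8, -4.4, 0, 0], [-1, 0, 0, 0, 0]]]}}

```text
clock: 3.4
position: [0.347, -0.1153, 0.4508]
ee_rot: [-0.0, 0.803, 0.596, -0.001]
contact_force: [-0.4, 0.1, 0.4]
width: -0.0001
```

Emit:
{"fn": "carry_out", "kwargs": {"rows": [[[-1, 1.9, -0.85, -4.0, 0], [-1, 1.9, -0.85, -4.0, 0], [-1, 1.9, -0.85, -4.0, 0], [-1, 1.9, -0.85, -4.0, 0], [-1, 1.9, -0.85, -4.0, 0], [-1, 1.9, -0.85, -4.0, 0], [-1, 1.9, -0.85, -4.0, 0], [-1, 1.8, -1, -4.0, 0], [-1, 0, 0, -3.0, 0], [-1, 0, 0, 0, 0], [-1, 0, 0, 0, 0]]]}}

```text
clock: 4.5
position: [0.4973, -0.179, 0.1025]
ee_rot: [-0.0, 0.8, 0.599, -0.0]
contact_force: [0.9, 0.3, 0.7]
width: 0.0001
```

```bash
python3 - <<'E'
from h import *
for n in ("scene","top"):
    p=cams.get_image(n); im=cv2.resize(p["image"][120:330,180:430,::-1],None,fx=2.8,fy=2.8,interpolation=cv2.INTER_CUBIC); cv2.imwrite("pics/%s1.png"%n,im)
s=telemetry.get_state();print(s["clock"],s["position"],s["contact_force"])
E
```

```text
4.6 [ 0.49855581 -0.17992067  0.10419359] [-1.08260272 -0.79397364 -0.03304751]
```

View pics/scene1.png

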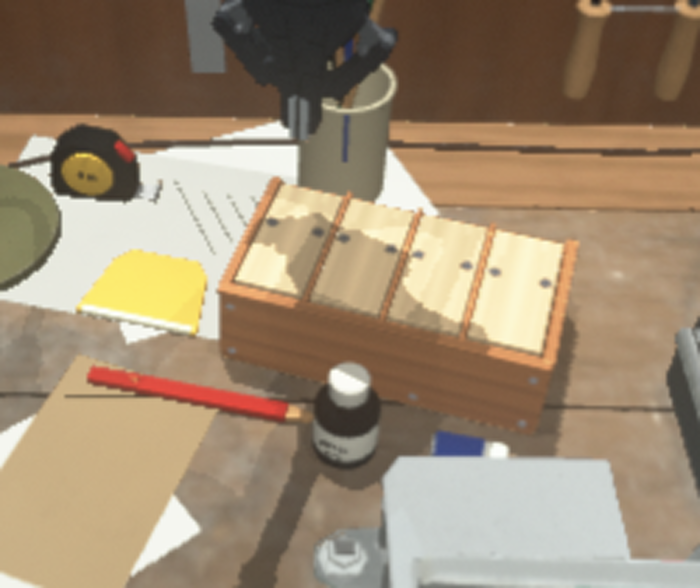

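View pics/top1.png

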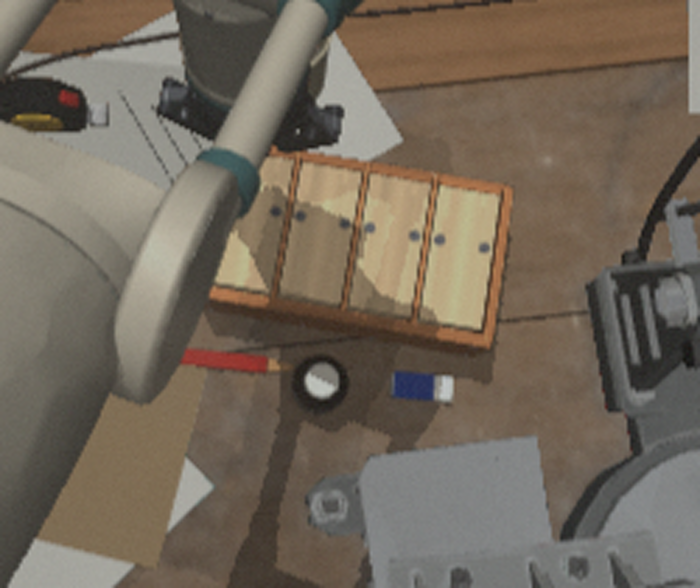

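Emit:
{"fn": "carry_out", "kwargs": {"rows": [[[-1, 0, -0.5, -1.5, 0], [-1, 0, 0, -0.8, 0], [-1, 0, 0, -0.3, 0], [-1, 0, 0, -0.2, 0], [-1, 0, 0, -0.1, 0], [-1, 0, 0, 0, 0]]]}}

```text
clock: 5.2
position: [0.4975, -0.1847, 0.0734]
ee_rot: [0.0, 0.801, 0.599, 0.0]
contact_force: [1.0, -0.1, 0.3]
width: -0.0001
```

Emit:
{"fn": "carry_out", "kwargs": {"rows": [[[-1, 0, 0, -0.1, 0], [-1, 0, 0, -0.1, 0], [-1, 0, 0, 0, 0]]]}}

```text
clock: 5.5
position: [0.4972, -0.1847, 0.0709]
ee_rot: [-0.0, 0.801, 0.599, -0.0]
contact_force: [0.5, -0.2, -0.0]
width: -0.0002
```

Emit:
{"fn": "carry_out", "kwargs": {"rows": [[[-1, 0, 0, -0.15, 0], [-1, 0, 0, -0.15, 0], [-1, 0, 0, 0, 0]]]}}

```text
clock: 5.8
position: [0.497, -0.1846, 0.0677]
ee_rot: [-0.0, 0.801, 0.599, -0.0]
contact_force: [-0.2, -0.1, 0.3]
width: -0.0004
```

Below the expected top, no force; look.

```bash
python3 - <<'E'
from h import *
for n in ("scene",):
    p=cams.get_image(n); im=cv2.resize(p["image"][150:270,230:400,::-1],None,fx=4.6,fy=4.6,interpolation=cv2.INTER_CUBIC); cv2.imwrite("pics/%s2.png"%n,im)
s=telemetry.get_state();print(s["clock"],s["position"],s["contact_force"], s["moment"]); print((proj(p,s["position"])-[230,150])*4.6)
E
```

```text
5.85 [ 0.49711756 -0.18465136  0.06782391] [-0.77243483  0.05083968  0.66312788] [ 0.03821973 -0.02991103  0.00812908]
[270.56652117 203.65946255]
```

View pics/scene2.png

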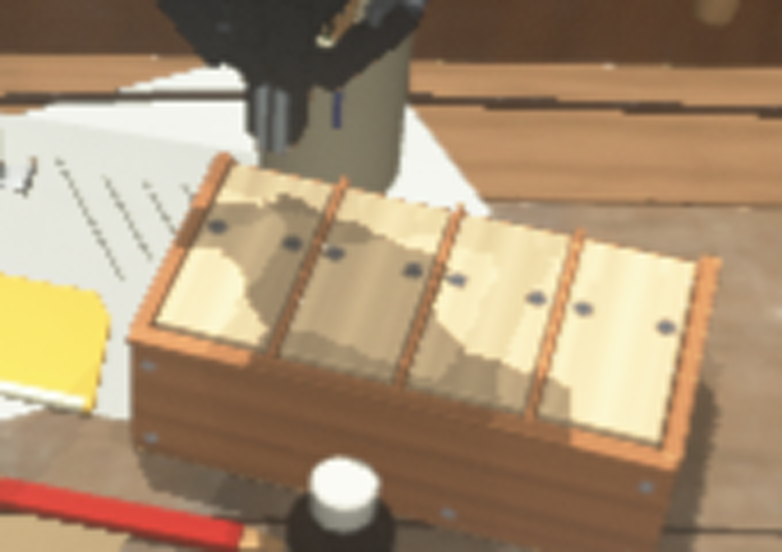

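```bash
python3 - <<'E'
from h import *
p=cams.get_image("scene"); s=telemetry.get_state()
q=s["position"]
uv=np.array([272,150])/4.6+[230,150]
for z in (.068,.08,.09,.1,.11): print(z,atz(p,uv,z))
for dz in (0,.02,.03,.04,.073,.1): print(dz,(proj(p,q+[0,0,dz])-[230,150])*4.6)
pt=cams.get_image("top"); print(proj(pt,q)); im=cv2.resize(pt["image"][130:270,210:400,::-1],None,fx=4.2,fy=4.2,interpolation=cv2.INTER_CUBIC);cv2.imwrite("pics/top2.png",im); print((proj(pt,q)-[210,130])*4.2)
print(s["qpos"])
E
```

```text
0.068 [ 0.53538318 -0.18507716  0.068     ]
0.08 [ 0.52141731 -0.18486925  0.08      ]
0.09 [ 0.50977909 -0.18469599  0.09      ]
0.1 [ 0.49814086 -0.18452273  0.1       ]
0.11 [ 0.48650264 -0.18434947  0.11      ]
0 [270.72149716 203.32307279]
0.02 [271.77053187 171.20622309]
0.03 [272.30863372 154.74507563]
0.04 [272.85612126 138.00595121]
0.073 [274.73273754  80.69913839]
0.1 [276.35335986  31.29596073]
[273.09964181 182.863843  ]
[265.01849559 222.02814062]
[-4.86980996e-01  3.11141178e-01  1.78825095e+00  1.02994085e-04
  1.04239599e+00 -1.77200849e+00]
```

View pics/top2.png

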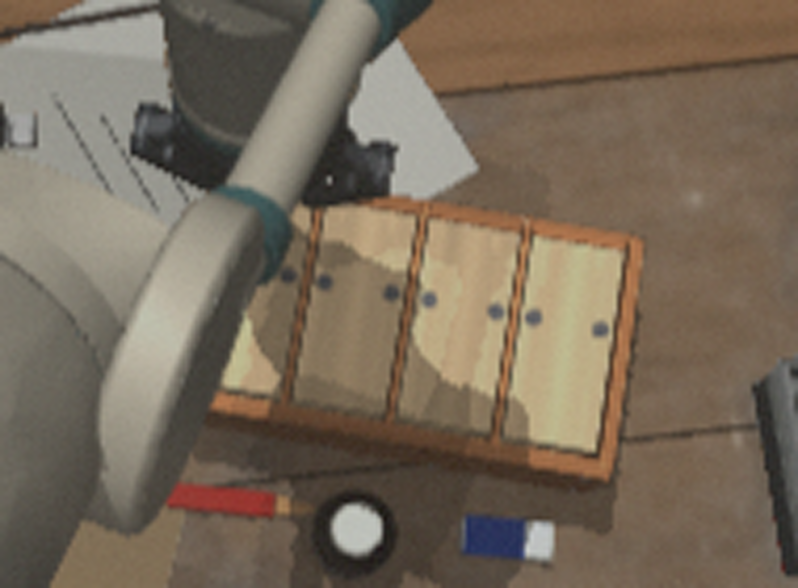

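```bash
python3 - <<'E'
from h import *
p=cams.get_image("scene"); save(p,"scene3f"); im=cv2.resize(p["image"][145:215,250:340,::-1],None,fx=8.5,fy=8.5,interpolation=cv2.INTER_NEAREST); cv2.imwrite("pics/scene3.png",im)
E
```

```text
(no output)
```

View pics/scene3.png

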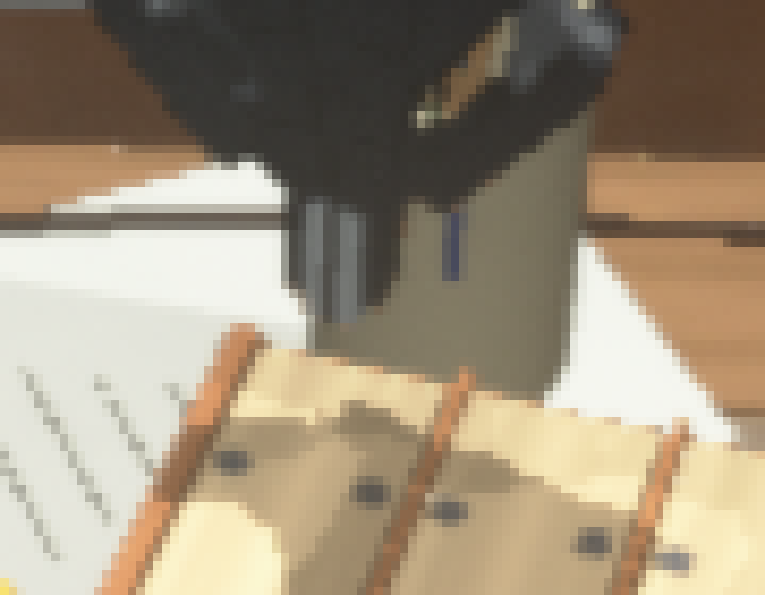

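View pics/scene3f.png

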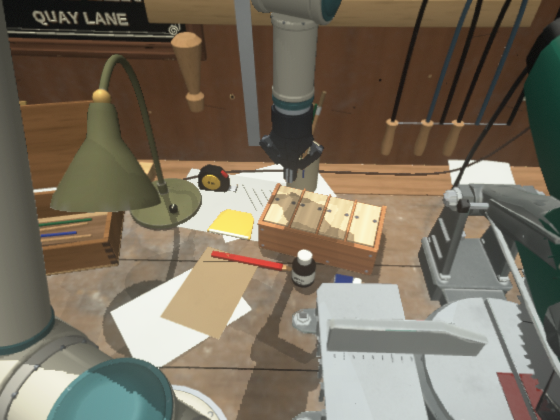

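```bash
python3 - <<'E'
from h import *
pt=cams.get_image("top");ps=cams.get_image("scene")
def tri(a,b):
    e1,d1=ray(pt,a);e2,d2=ray(ps,b);d1/=np.linalg.norm(d1);d2/=np.linalg.norm(d2)
    t=np.linalg.lstsq(np.c_[d1,-d2],e2-e1,rcond=None)[0]
    p,q=e1+t[0]*d1,e2+t[1]*d2
    return np.round((p+q)/2,3),round(float(np.linalg.norm(p-q)),4)
print(tri((301.7,166.9),(320.6,146.8)),tri((245.7,159.8),(265,143)))
a=cv2.resize(ps["image"][110:200,250:340,::-1],None,fx=6,fy=6,interpolation=cv2.INTER_CUBIC)
b=cv2.resize(pt["image"][120:210,230:320,::-1],None,fx=6,fy=6,interpolation=cv2.INTER_CUBIC)
cv2.imwrite("pics/sbs.png",np.hstack([a,b])[:, :]) if False else None
cv2.imwrite("pics/sbs.png",cv2.resize(np.hstack([a,b]),(800,400)))
E
```

```text
(array([ 0.487, -0.241,  0.201]), 0.0011) (array([ 0.519, -0.134,  0.184]), 0.0007)
```

View pics/sbs.png

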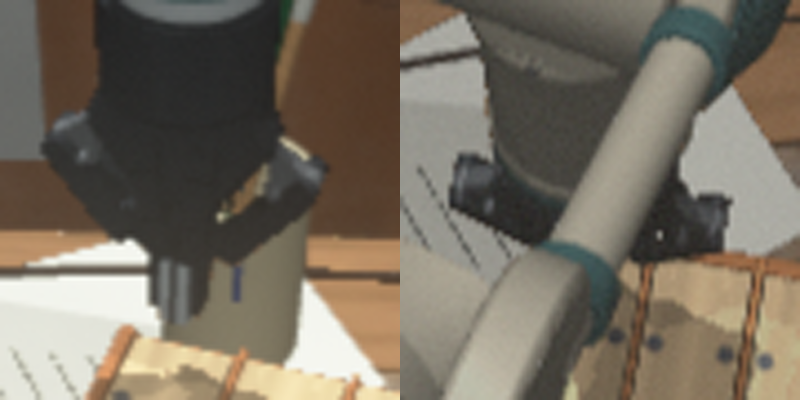

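Emit:
{"fn": "carry_out", "kwargs": {"rows": [[[-1, 0, 0, -0.3, 0], [-1, 0, 0, -0.3, 0], [-1, 0, 0, -0.3, 0], [-1, 0, 0, 0, 0]]]}}

```text
clock: 6.5
position: [0.4968, -0.1845, 0.0584]
ee_rot: [-0.001, 0.801, 0.599, -0.0]
contact_force: [0.7, 0.8, 0.7]
width: 0.0
```

Emit:
{"fn": "carry_out", "kwargs": {"rows": [[[-1, 0, 0, -0.3, 0], [-1, 0, 0, -0.3, 0], [-1, 0, 0, -0.3, 0], [-1, 0, 0, 0, 0]]]}}

```text
clock: 6.9
position: [0.4969, -0.1845, 0.0495]
ee_rot: [-0.0, 0.801, 0.599, -0.0]
contact_force: [-0.8, 0.3, 0.5]
width: 0.0003
```

Emit:
{"fn": "carry_out", "kwargs": {"rows": [[[-1, 0, 0, -0.2, 0], [-1, 0, 0, -0.1, 0], [-1, 0, 0, -0.1, 0], [-1, 0, 0, 0, 0]]]}}

```text
clock: 7.3
position: [0.4972, -0.1847, 0.0459]
ee_rot: [-0.0, 0.801, 0.599, -0.0]
contact_force: [0.6, -0.6, -0.1]
width: 0.0
```

```bash
python3 - <<'E'
from h import *
p=cams.get_image("scene"); im=cv2.resize(p["image"][145:245,250:390,::-1],None,fx=5.5,fy=5.5,interpolation=cv2.INTER_CUBIC); cv2.imwrite("pics/scene4.png",im)
s=telemetry.get_state();print(s["clock"],s["position"],s["contact_force"])
E
```

```text
7.35 [ 0.49724828 -0.18473187  0.04600744] [0.54369166 0.42418638 0.21880325]
```

View pics/scene4.png

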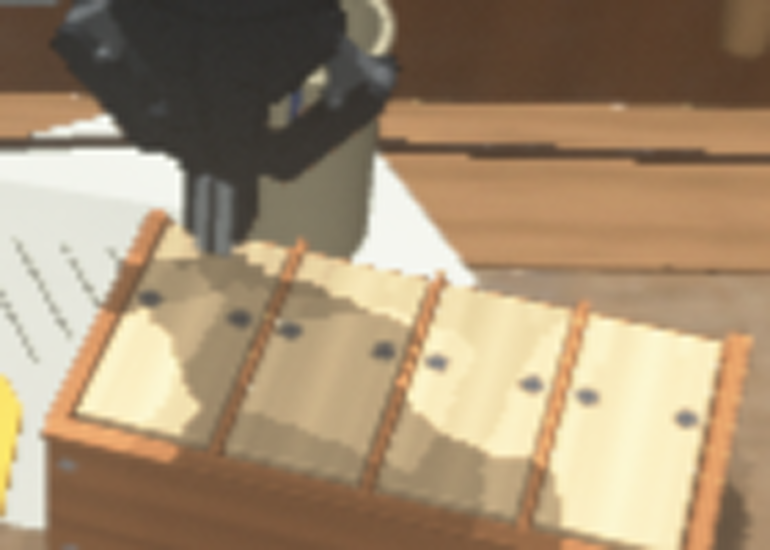

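Emit:
{"fn": "carry_out", "kwargs": {"rows": [[[-1, 0, 0, -0.1, 0], [-1, 0, 0, -0.1, 0], [-1, 0, 0, 0, 0]]]}}

```text
clock: 7.65
position: [0.4972, -0.1847, 0.0439]
ee_rot: [-0.0, 0.801, 0.599, -0.0]
contact_force: [-0.2, -1.0, -0.0]
width: 0.0
```

Emit:
{"fn": "carry_out", "kwargs": {"rows": [[[-1, 0, 0, -0.1, 0], [-1, 0, 0, -0.1, 0], [-1, 0, 0, 0, 0]]]}}

```text
clock: 7.95
position: [0.4971, -0.1847, 0.0419]
ee_rot: [-0.0, 0.801, 0.599, -0.0]
contact_force: [-0.2, 0.0, -0.2]
width: -0.0002
```

Emit:
{"fn": "carry_out", "kwargs": {"rows": [[[-1, 0, 0, -0.1, 0], [-1, 0, 0, 0, 0]]]}}

```text
clock: 8.15
position: [0.4972, -0.1847, 0.0409]
ee_rot: [-0.0, 0.801, 0.599, -0.0]
contact_force: [-0.4, 0.1, 0.4]
width: -0.0001
```

Emit:
{"fn": "carry_out", "kwargs": {"rows": [[[-1, 0, 0, -0.1, 0], [-1, 0, 0, -0.1, 0], [-1, 0, 0, 0, 0]]]}}

```text
clock: 8.45
position: [0.4972, -0.1847, 0.0389]
ee_rot: [-0.0, 0.801, 0.599, -0.0]
contact_force: [0.8, -0.3, 0.6]
width: -0.0
```

Emit:
{"fn": "carry_out", "kwargs": {"rows": [[[-1, 0, 0, -0.1, 0], [-1, 0, 0, -0.1, 0], [-1, 0, 0, 0, 0]]]}}

```text
clock: 8.75
position: [0.4972, -0.1847, 0.0369]
ee_rot: [-0.0, 0.801, 0.599, -0.0]
contact_force: [-0.4, 0.5, 0.5]
width: 0.0003
```

```bash
python3 - <<'E'
from h import *
p=cams.get_image("scene"); im=cv2.resize(p["image"][165:225,260:340,::-1],None,fx=9.5,fy=9.5,interpolation=cv2.INTER_CUBIC); 
s=telemetry.get_state();print(s["clock"],s["position"],s["contact_force"])
q=s["position"].copy(); q[2]=.075; print((proj(p,q)-[260,165])*9.5)
cv2.imwrite("pics/scene5.png",im)
E
```

```text
8.8 [ 0.49720534 -0.18469711  0.03694899] [0.2523429  0.27591378 0.21315822]
[274.75122134 254.30013084]
```

View pics/scene5.png

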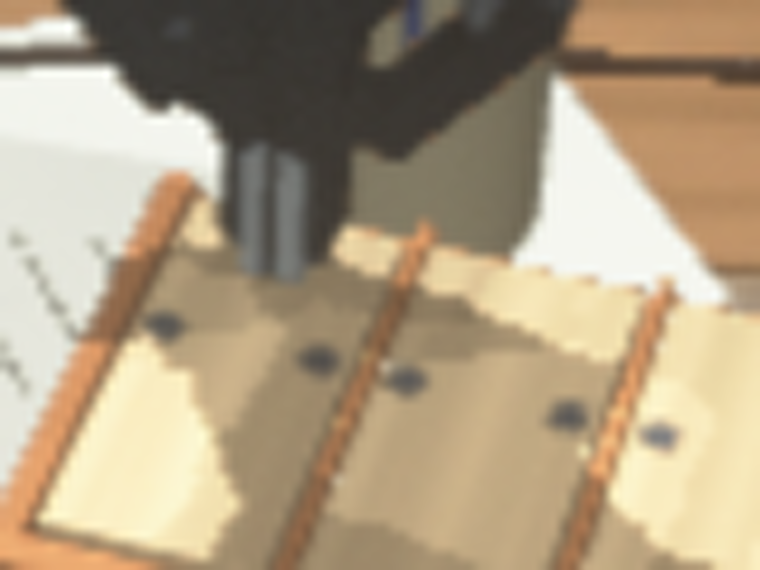

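Emit:
{"fn": "carry_out", "kwargs": {"rows": [[[-1, 0, 0, -0.1, 0], [-1, 0, 0, -0.1, 0], [-1, 0, 0, 0, 0]]]}}

```text
clock: 9.1
position: [0.4975, -0.1848, 0.0352]
ee_rot: [0.0, 0.801, 0.599, 0.0]
contact_force: [1.2, 0.9, 0.6]
width: 0.0002
```

Emit:
{"fn": "carry_out", "kwargs": {"rows": [[[-1, 0, 0, -0.1, 0], [-1, 0, 0, -0.1, 0], [-1, 0, 0, 0, 0]]]}}

```text
clock: 9.4
position: [0.4978, -0.1849, 0.0332]
ee_rot: [0.0, 0.801, 0.599, 0.0]
contact_force: [0.3, 0.2, 2.4]
width: -0.0002
```

Emit:
{"fn": "carry_out", "kwargs": {"rows": [[[-1, 0, 0, -0.1, 0], [-1, 0, 0, -0.1, 0], [-1, 0, 0, 0, 0]]]}}

```text
clock: 9.7
position: [0.4979, -0.185, 0.0311]
ee_rot: [0.0, 0.801, 0.599, 0.0]
contact_force: [1.7, -0.2, 1.7]
width: -0.0
```

Emit:
{"fn": "carry_out", "kwargs": {"rows": [[[-1, 0, 0, -0.1, 0], [-1, 0, 0, -0.1, 0], [-1, 0, 0, 0, 0]]]}}

```text
clock: 10.0
position: [0.4978, -0.1849, 0.029]
ee_rot: [0.0, 0.801, 0.599, 0.0]
contact_force: [3.1, -0.2, 1.7]
width: 0.0003
```

```bash
python3 - <<'E'
from h import *
p=cams.get_image("scene"); im=cv2.resize(p["image"][160:250,250:370,::-1],None,fx=6.5,fy=6.5,interpolation=cv2.INTER_CUBIC); 
s=telemetry.get_state();print(s["clock"],s["position"],s["contact_force"])
cv2.imwrite("pics/scene6.png",im)
E
```

```text
10.05 [ 0.49770711 -0.18492139  0.02899129] [ 1.90336468 -0.50069916  2.27618662]
```

View pics/scene6.png

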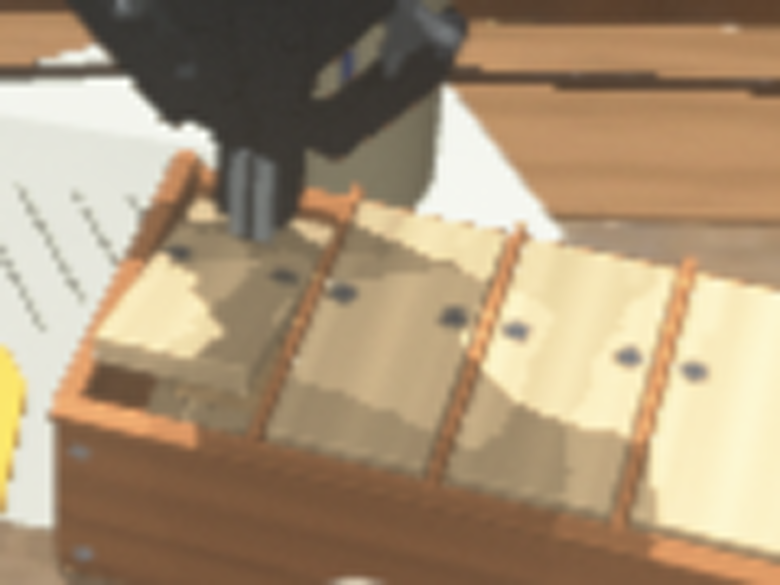

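Emit:
{"fn": "carry_out", "kwargs": {"rows": [[[-1, 0, 0, -0.15, 0], [-1, 0, 0, -0.15, 0], [-1, 0, 0, -0.15, 0], [-1, 0, 0, 0, 0]]]}}

```text
clock: 10.45
position: [0.4968, -0.1847, 0.0241]
ee_rot: [-0.0, 0.801, 0.599, -0.0]
contact_force: [1.3, -0.2, 0.4]
width: -0.0002
```

Emit:
{"fn": "carry_out", "kwargs": {"rows": [[[-1, 0, 0, -0.15, 0], [-1, 0, 0, -0.15, 0], [-1, 0, 0, -0.15, 0], [-1, 0, 0, 0, 0]]]}}

```text
clock: 10.85
position: [0.4965, -0.1844, 0.0196]
ee_rot: [-0.001, 0.801, 0.599, -0.0]
contact_force: [-0.1, -0.4, 1.5]
width: 0.0
```

```bash
python3 - <<'E'
from h import *
p=cams.get_image("scene"); im=cv2.resize(p["image"][160:250,250:370,::-1],None,fx=6.5,fy=6.5,interpolation=cv2.INTER_CUBIC); 
s=telemetry.get_state();print(s["clock"],s["position"],s["contact_force"])
cv2.imwrite("pics/scene7.png",im)
E
```

```text
10.9 [ 0.49655437 -0.1843788   0.01953762] [0.03708769 0.35995598 0.51459553]
```

View pics/scene7.png

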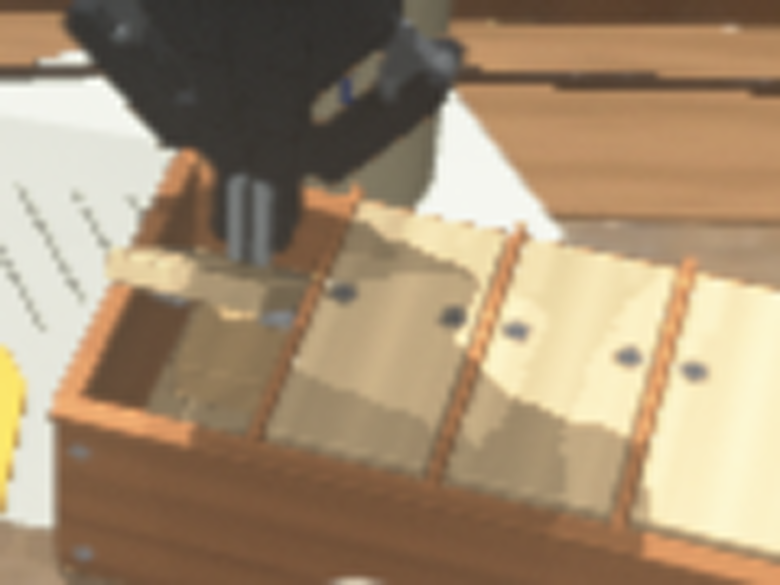

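Emit:
{"fn": "carry_out", "kwargs": {"rows": [[[-1, 0, 0, 2, 0], [-1, 0, 0, 4, 0], [-1, 0, 0, 4, 0], [-1, 0, 0, 2.5, 0], [-1, -3.8, 1.1, 0, 0], [-1, -3.8, 1.1, 0, 0], [-1, -3.9, 1.2, 0, 0], [-1, 0, 0, 0, 0], [-1, 0, 0, 0, 0]]]}}

```text
clock: 11.8
position: [0.3815, -0.1503, 0.145]
ee_rot: [0.0, 0.801, 0.599, 0.0]
contact_force: [0.6, 0.1, -0.7]
width: 0.0
```

```bash
python3 - <<'E'
from h import *
p=cams.get_image("scene"); im=cv2.resize(p["image"][110:270,220:420,::-1],None,fx=3.8,fy=3.8,interpolation=cv2.INTER_CUBIC); 
s=telemetry.get_state();print(s["clock"],s["position"],s["contact_force"])
cv2.imwrite("pics/scene8.png",im)
p=cams.get_image("top"); im=cv2.resize(p["image"][110:270,220:420,::-1],None,fx=3.8,fy=3.8,interpolation=cv2.INTER_CUBIC); 
cv2.imwrite("pics/top8.png",im)
E
```

```text
11.85 [ 0.38267229 -0.15092329  0.14517382] [ 0.00589588  0.30774034 -0.270292  ]
```

View pics/scene8.png

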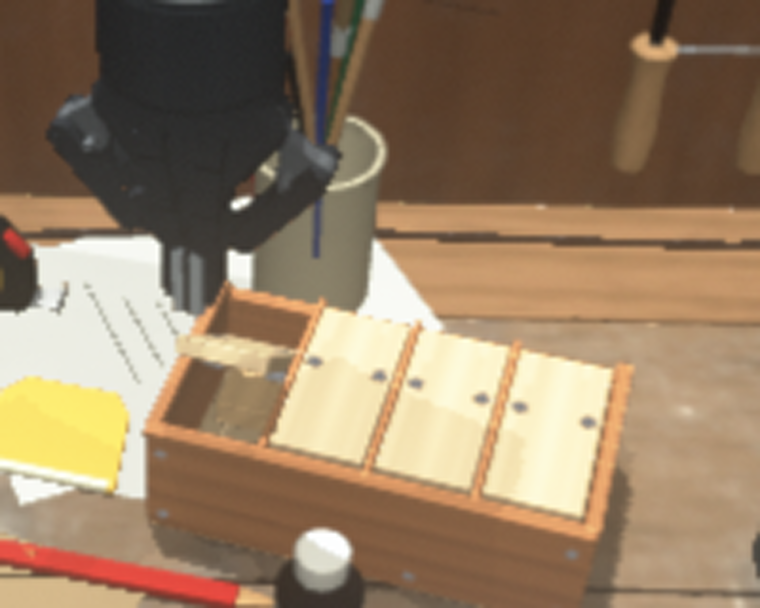

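View pics/top8.png

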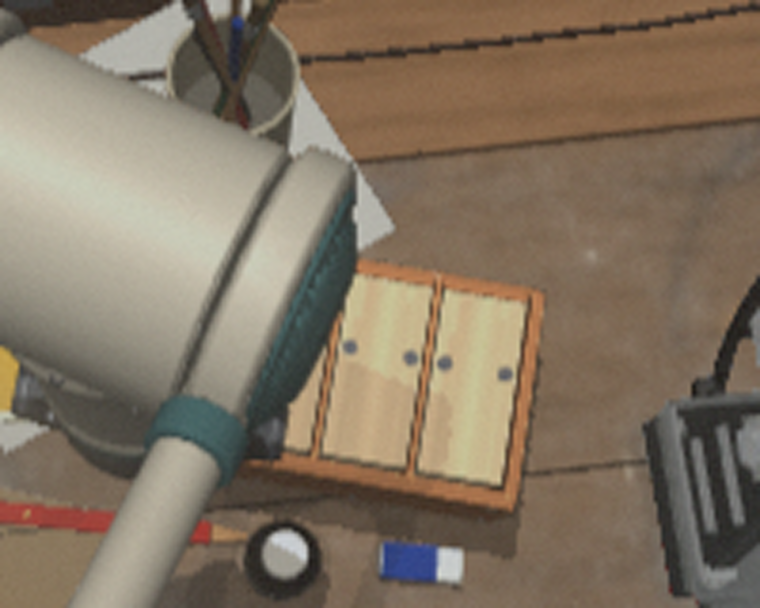

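```bash
cat >> h.py <<'E'
V=[0.43536792,-0.25432095,-0.28810492]
def W(x,y,z):
    c,s=np.cos(V[2]),np.sin(V[2]); return np.array([V[0]+c*x-s*y,V[1]+s*x+c*y,z])
def bp(a,b,y,th): # a forward dist from pin, b thickness coordinate
    return W(.01-a*np.cos(th)+b*np.sin(th),y,.07+a*np.sin(th)+b*np.cos(th))
def draw(im,p,th,f,col,off):
    for b in(.005,-.005):
        q=[(proj(p,bp(a,b,.084+d,th))-off)*f for a,d in((.065,.025),(.065,-.025),(-.045,-.025),(-.045,.025))]
        cv2.polylines(im,[np.int32(q)],True,col,1)
E
python3 - <<'E'
from h import *
p=cams.get_image("scene");s=telemetry.get_state();q=s["position"]
for o in (0,.03,.035,.04,.045): print(o,(proj(p,q+[0,0,o])-[220,110])*3.8)
off=np.array([240,170]);f=8
im=cv2.resize(p["image"][170:240,240:330,::-1],None,fx=f,fy=f,interpolation=cv2.INTER_CUBIC)
for th,c in((.6,(255,0,0)),(.8,(0,0,255)),(1.0,(0,255,0))): draw(im,p,th,f,c,off)
cv2.imwrite("pics/s9.png",im)
E
```

```text
0 [194.12735874 359.41030475]
0.03 [193.68070012 312.89707416]
0.035 [193.60343841 304.87467257]
0.04 [193.5253352  296.77183537]
0.045 [193.44637622 288.58728895]
```

View pics/s9.png

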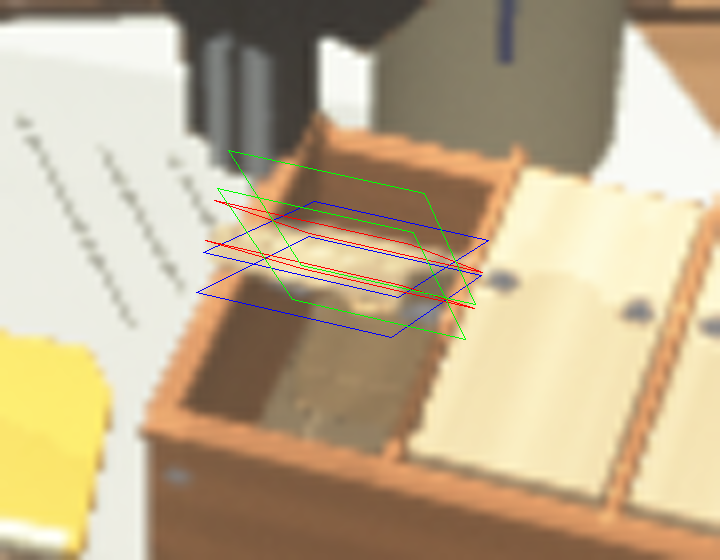

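Emit:
{"fn": "carry_out", "kwargs": {"rows": [[[-1, 0, 0, -3, 0], [-1, 0, 0, -3, 0], [-1, 0, 0, -2.3, 0], [-1, 0, 0, 0, 0], [-1, 0.96, -0.28, 0, 0], [-1, 0.96, -0.28, 0, 0], [-1, 0.48, -0.14, 0, 0], [-1, 0.48, -0.14, 0, 0], [-1, 0.48, -0.14, 0, 0], [-1, 0.48, -0.14, 0, 0], [-1, 0, 0, 0, 0]]]}}

```text
clock: 13.05
position: [0.4077, -0.1582, 0.0614]
ee_rot: [-0.01, 0.799, 0.601, -0.008]
contact_force: [-25.1, 0.8, 17.8]
width: -0.0002
```

```bash
python3 - <<'E'
from h import *
p=cams.get_image("scene"); im=cv2.resize(p["image"][130:250,220:370,::-1],None,fx=5,fy=5,interpolation=cv2.INTER_CUBIC); 
s=telemetry.get_state();print(s["clock"],s["position"],s["contact_force"])
cv2.imwrite("pics/s10.png",im)
E
```

```text
13.1 [ 0.40769009 -0.15825522  0.06136609] [-23.96373725   1.00931513  17.58218416]
```

View pics/s10.png

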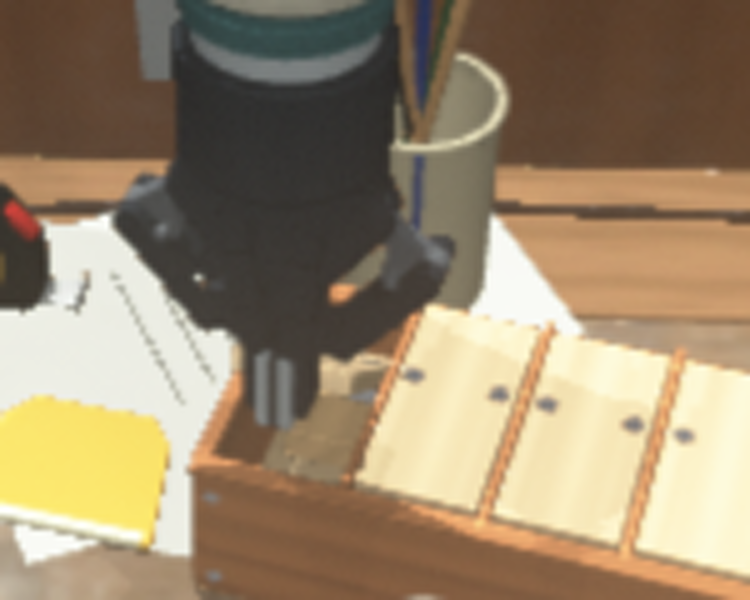

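Emit:
{"fn": "carry_out", "kwargs": {"rows": [[[-1, -1.9, 0.57, 0, 0], [-1, 0, 0, -0.8, 0], [-1, 0, 0, -0.7, 0], [-1, 0, 0, 0, 0]]]}}

```text
clock: 13.5
position: [0.4024, -0.1565, 0.0464]
ee_rot: [-0.0, 0.801, 0.599, 0.0]
contact_force: [-0.2, -0.0, -1.1]
width: 0.0003
```

```bash
python3 - <<'E'
from h import *
p=cams.get_image("scene"); im=cv2.resize(p["image"][130:250,220:370,::-1],None,fx=5,fy=5,interpolation=cv2.INTER_CUBIC); 
s=telemetry.get_state();print(s["clock"],s["position"],s["contact_force"])
cv2.imwrite("pics/s11.png",im)
E
```

```text
13.55 [ 0.4025639  -0.15651858  0.04665581] [ 1.13949752 -0.53999132  0.08983006]
```

View pics/s11.png

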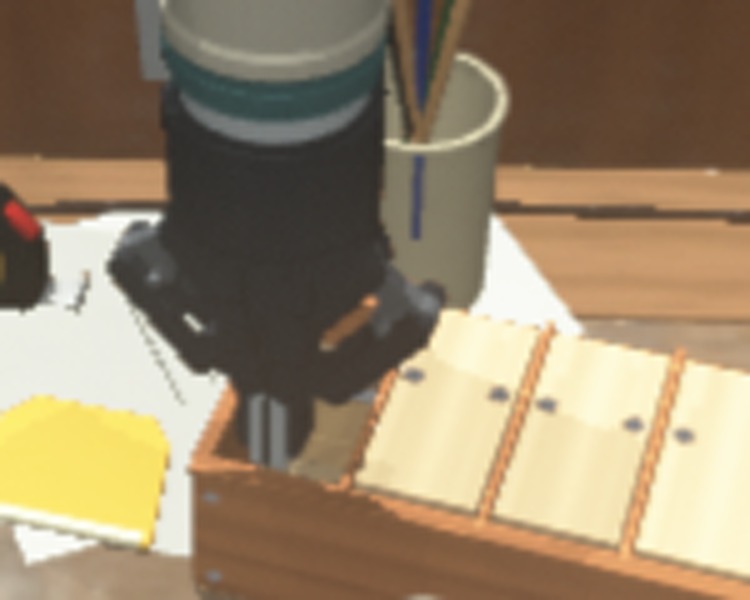

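Emit:
{"fn": "carry_out", "kwargs": {"rows": [[[-1, 0.48, -0.14, 0, 0], [-1, 0.34, -0.1, 0.3, 0], [-1, 0.36, -0.11, 0.35, 0], [-1, 0.4, -0.12, 0.33, 0], [-1, 0.4, -0.12, 0.3, 0], [-1, 0, 0, 0, 0]]]}}

```text
clock: 14.15
position: [0.4232, -0.1628, 0.0606]
ee_rot: [0.001, 0.801, 0.599, 0.001]
contact_force: [-0.7, 0.3, 0.9]
width: -0.0001
```

```bash
python3 - <<'E'
from h import *
p=cams.get_image("scene"); im=cv2.resize(p["image"][130:250,220:370,::-1],None,fx=5,fy=5,interpolation=cv2.INTER_CUBIC); 
s=telemetry.get_state();print(s["clock"],s["position"],s["contact_force"])
cv2.imwrite("pics/s12.png",im)
E
```

```text
14.2 [ 0.42306409 -0.16278236  0.06033834] [-0.20234264  0.58569087 -0.22167216]
```

View pics/s12.png

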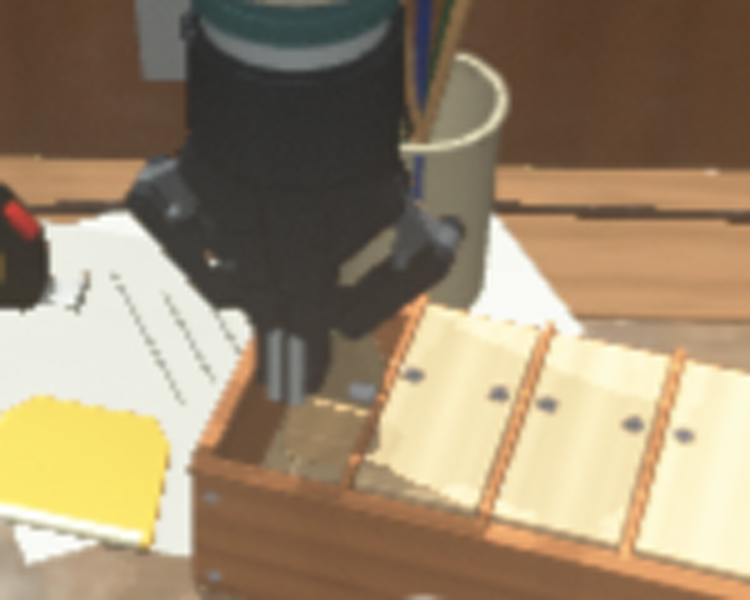

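Emit:
{"fn": "carry_out", "kwargs": {"rows": [[[-1, 0.44, -0.13, 0.25, 0], [-1, 0.46, -0.14, 0.2, 0], [-1, 0.48, -0.14, 0.1, 0], [-1, 0.48, -0.14, 0.1, 0], [-1, 0.48, -0.14, 0, 0], [-1, 0.48, -0.14, 0, 0], [-1, 0, 0, 0, 0]]]}}

```text
clock: 14.9
position: [0.4509, -0.1709, 0.0663]
ee_rot: [0.0, 0.801, 0.599, 0.0]
contact_force: [-0.7, 0.5, -0.2]
width: -0.0
```

```bash
python3 - <<'E'
from h import *
p=cams.get_image("scene"); im=cv2.resize(p["image"][130:250,220:370,::-1],None,fx=5,fy=5,interpolation=cv2.INTER_CUBIC); 
s=telemetry.get_state();print(s["clock"],s["position"],s["contact_force"])
cv2.imwrite("pics/s13.png",im)
E
```

```text
14.95 [ 0.45042021 -0.17068726  0.06621927] [ 0.21359874 -0.92868829  0.12369703]
```

View pics/s13.png

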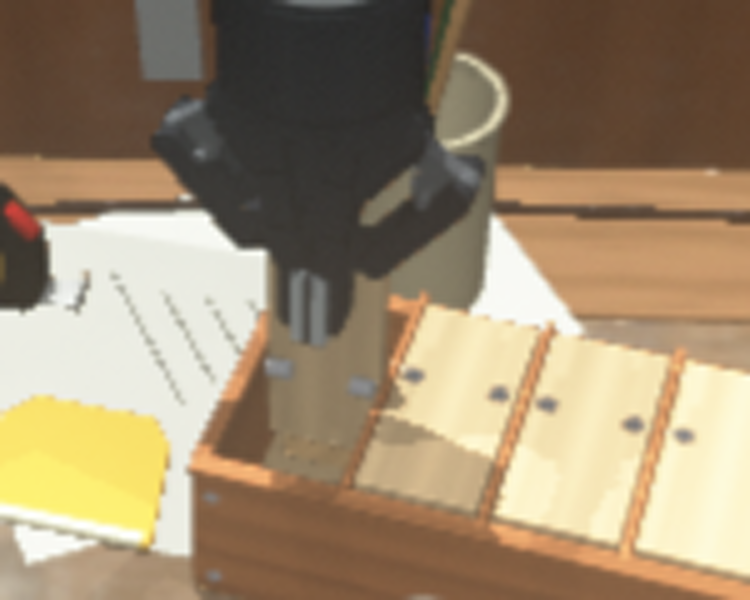

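Emit:
{"fn": "carry_out", "kwargs": {"rows": [[[-1, 0.29, -0.08, 0, 0], [-1, 0.29, -0.08, 0, 0], [-1, 0.19, -0.06, 0, 0], [-1, 0, 0, 0, 0]]]}}

```text
clock: 15.35
position: [0.4577, -0.1727, 0.0664]
ee_rot: [0.0, 0.801, 0.599, 0.0]
contact_force: [-0.5, -0.8, -0.1]
width: 0.0001
```

Emit:
{"fn": "carry_out", "kwargs": {"rows": [[[-1, -1, 0.3, 0, 0], [-1, -3.6, 1.07, 0, 0], [-1, -3.6, 1.07, 2, 0], [-1, 0, 0, 4.5, 0], [-1, 0, 0, 4.5, 0], [-1, 0, 0, 4.5, 0], [-1, -1.5, 0, 4.5, 0], [-1, -1.5, 0, 4.5, 0], [-1, 0, 0, 4, 0], [-1, 0, 0, 0, 0]]]}}

```text
clock: 16.35
position: [0.3468, -0.1495, 0.3567]
ee_rot: [0.006, 0.801, 0.599, 0.002]
contact_force: [0.1, 0.3, -1.0]
width: -0.0004
```

```bash
python3 - <<'E'
from h import *
s=telemetry.get_state();print(s["clock"],s["position"],s["contact_force"])
for n in("scene","top"):
    p=cams.get_image(n); save(p,n+"14f"); off=np.array([220,110]);f=4.5
    im=cv2.resize(p["image"][110:240,220:390,::-1],None,fx=f,fy=f,interpolation=cv2.INTER_CUBIC); raw=im.copy()
    for th,c in((1.57,(0,0,255)),(1.75,(0,255,0))): draw(im,p,th,f,c,off)
    cv2.imwrite("pics/%s14.png"%n,im); cv2.imwrite("pics/%s14r.png"%n,raw)
E
```

```text
16.35 [ 0.34684743 -0.14953918  0.35669148] [ 0.06843442  0.25937787 -1.03986112]
```

View pics/scene14.png

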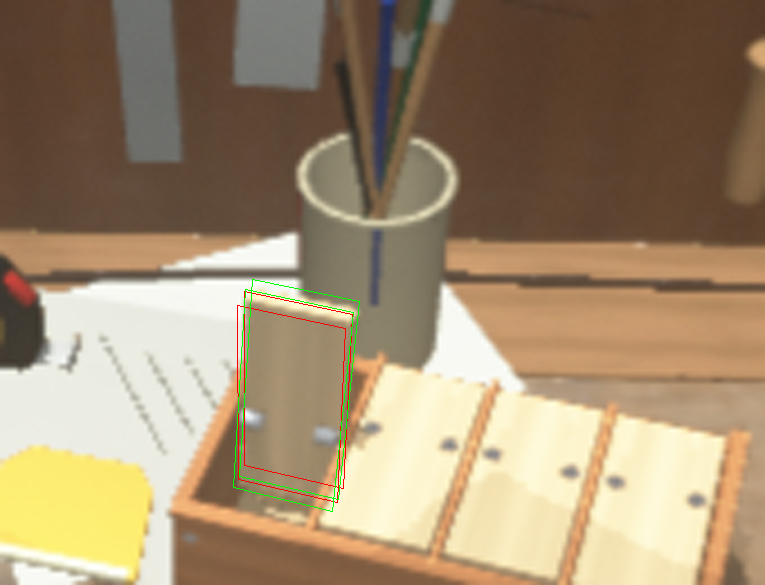

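View pics/top14.png

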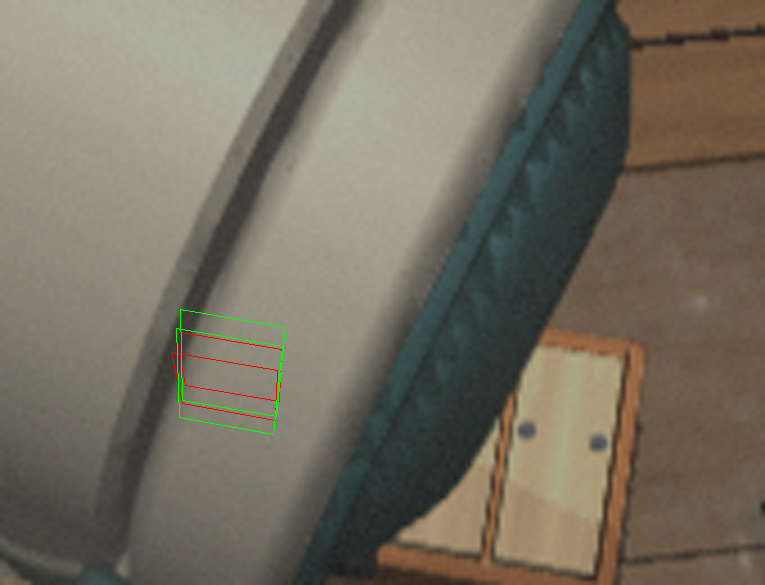

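View pics/scene14f.png

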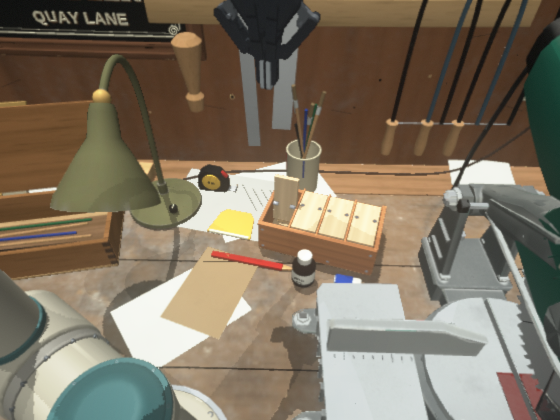

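```bash
python3 - <<'E'
from h import *
p=cams.get_image("scene"); off=np.array([262,165]);f=7.5
base=cv2.resize(p["image"][165:235,262:312,::-1],None,fx=f,fy=f,interpolation=cv2.INTER_CUBIC); o=[]
for th in(1.5,1.65):
    im=base.copy(); draw(im,p,th,f,(0,0,255),off); o.append(im)
cv2.imwrite("pics/s15.png",np.hstack(o))
E
```

```text
(no output)
```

View pics/s15.png

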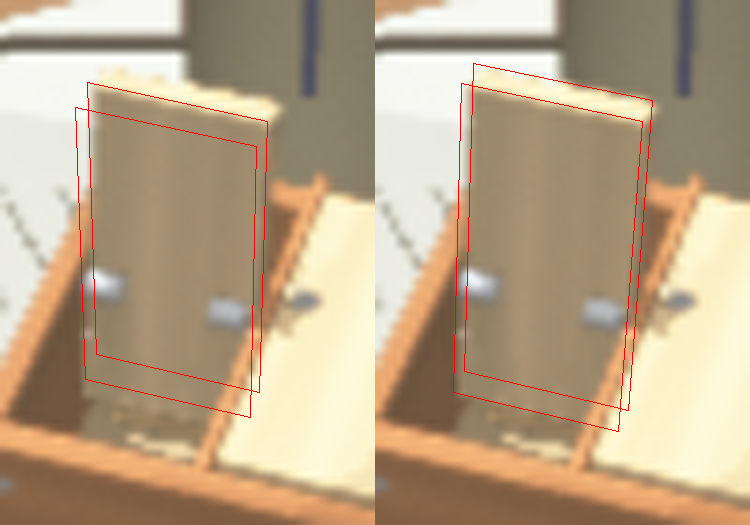

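```bash
python3 - <<'E'
from h import *
a=cv2.imread("pics/scene0.png").astype(int);b=cv2.imread("pics/scene14f.png").astype(int)
d=(np.abs(a-b).max(2)>60).astype(np.uint8); n,l,st,c=cv2.connectedComponentsWithStats(d)
print([(st[i].tolist()) for i in range(1,n) if st[i][4]>8])
print(manip.sign_off())
E
```

```text
[[214, 0, 92, 85, 2903], [303, 17, 14, 9, 81], [260, 61, 4, 27, 76], [266, 62, 4, 27, 100], [264, 176, 38, 48, 1009], [0, 290, 47, 74, 1902], [25, 291, 40, 24, 246], [39, 319, 24, 23, 145], [92, 327, 8, 6, 18], [271, 327, 47, 42, 1148], [94, 334, 11, 6, 26], [34, 341, 31, 26, 215], [33, 341, 72, 79, 2520], [135, 346, 54, 20, 343], [151, 361, 5, 6, 12], [159, 363, 35, 25, 357], [182, 368, 32, 52, 689], [290, 371, 10, 17, 50], [164, 385, 8, 35, 178], [11, 406, 4, 6, 14], [180, 408, 10, 11, 72]]
the job is handed in; nothing more can be done
None
```

The loose board is the leftmost one, board_0, and it now stands open, leaning slightly back. I handed the job in at about 16.5 s of the 58 s allowed.

- **Finding it:** board_0 was the first board I pressed, and its back went down under about 2–3 N. I stopped there and did not press the other three.
- **Opening it:** I pressed its back until the front edge was well up, at about 0.75 rad. Then I pushed that edge away from the robot and moved the arm clear.
- **First push failed:** my first straight push jammed on the front edge, with about 30 N at the wrist. I backed off, went lower and pushed in an upward arc, and the board opened with almost no force.
- **Height disagreement:** the fingertips in the pictures, and the point where I felt contact, sat about 35–40 mm above the reported TCP height. I worked from contact and the camera instead.

**Last checks:**
- **Board angle:** matching the board's outline to the picture put it at about 1.65–1.7 rad; upright is 1.57.
- **Other boards and things around:** comparing the scene camera's first and last pictures showed no change at the other boards, bottle, pencil, eraser, tape or squeegee. The differences were at board_0, at the arm and its shadow, and in one patch by the saw base in front of the well. I took that patch for shadow and did not check it.
- **Top camera:** the arm blocked its view of the opened board, so the angle comes from the scene camera alone.

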